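# Turn the rice store's lid until its catch clicks in

### The job

Close the rice store in the counter: by pushing with a fingertip in the scallop at the edge of the round steel lid, turn the lid on its neck until its rim notch faces the pointer on the catch block and the spring catch clicks into the notch. Then prove the lock: keep pushing in the scallop as if to turn the lid on against the catch for about a second, with a steady 12 N or so and never more than 18 N on the lid at any time. Leave the lid caught, touch nothing at the end, and do not disturb the utensils around it.

Things in the scene. Friction and masses are not known exactly. Their poses are not given: they have to be found in the camera images.
- neck: Aluminium filling neck fixed on the counter, 112 mm across, 34 mm high, with a catch block on its +x side. Origin: on its axis at counter level, z up, x towards the catch block. The block spans x 70 to 112 mm, is 34 mm wide and 42 mm high; a dark pointer rib (to 45 mm high) along its top is the mark.
- mark (a point): The lid-side end of the neck's radial pointer line, above the front face of the catch block: 70 mm from the neck's axis, 44 mm above the counter.
- lid (a joint): Round steel lid held on the neck, turning both ways about the neck's axis with steady dry friction (3 to 6 N at the scallop). Value = anticlockwise turn seen from above, rad; 0 (or 6.283) = notch facing the pointer; stops at -0.3 and 6.58. Its flange, 120 mm across, 9 mm thick, lies 34 mm above the counter; on it a solid disc 112 mm across, top 61 mm above the counter, with one scallop in its edge.
- notch (a point): Mouth of the only notch in the lid's flange (12.5 mm wide, 14 mm deep), at mid-width and mid-thickness, 60 mm from the neck's axis.
- scallop (a point): Middle of the finger scallop in the lid's upper disc, 38 mm from the axis, diametrically opposite the notch, 9 mm above the scallop's floor (floor 43 mm above the counter). The scallop is 44 mm wide between straight side walls parallel to the line from scallop to notch; its inner wall is 18 mm from the axis. Pushing a side wall along a circle about the neck's axis turns the lid.
- catch (a joint): Spring catch: round-nosed steel tongue 9 mm wide, sliding along the neck's x at flange height. 0 m = fully out (nose 48 mm from the neck's axis, in the notch); about 0.012 m while the nose rides on the plain rim. Spring force 1.5 to 2.5 N. In the notch it stops the lid both ways, after up to 1.75 mm of play at the rim; a push in the scallop then meets a rigid stop.
- measuring_cup: Bystander: stainless measuring cup, 62 mm across, 45 mm high, flat handle along its +x to 100 mm. Origin under its centre.
- pinch_bowl: Bystander: white ceramic pinch bowl, 76 mm across, 34 mm high. Origin under its centre.
- stopper: Bystander: glass cruet stopper standing upright, 30 mm across, 60 mm high. Origin under its centre.
- rice_paddle: Bystander: wooden rice paddle lying flat, 215 mm long, blade to +x 58 mm wide, 10 mm thick. Origin under the middle of its length.

How it is judged:
On the way, in this order (a step that is already met when the one before it is completed fails the run):
1. the lid has been turned until its notch comes near the pointer (horizontal distance between notch and mark below 0.035 m).
2. with the catch in the notch, the lid is leaned against it (at least 4 N between lid and catch) for 0.8 s (value of joint catch below 0.003 m and contact force between lid and catch above 4 N and x of notch in the frame of neck above 0.054 m and y of notch in the frame of neck between -0.005 and 0.005 m), for 0.8 s.
At the end, for the whole second after the job is handed in: The catch is out to within 3 mm of its end stop in the notch, the notch faces the pointer to within 5 mm at the rim, and the lid is at rest (value of joint catch below 0.003 m and x of notch in the frame of neck above 0.054 m and y of notch in the frame of neck between -0.005 and 0.005 m and velocity of joint lid between -0.1 and 0.1 rad/s); the robot touches nothing.
It fails at once if the robot pushes on the lid with more than 18 N (contact force between any of the fingers, the arm and lid above 18 N).
It fails at once if a bystander utensil is moved more than 20 mm (distance of any of measuring_cup, pinch_bowl, stopper, rice_paddle from where it was at the start of the episode above 0.02 m).
It also fails if it takes over 72 s, if anything falls off the work surface, if the arm or the gripper's body presses on something with over 40 N, if the wrist force passes 120 N, or if a joint passes its speed limit or range.

### The arm

A 6-joint arm with a two-finger parallel gripper is mounted at the origin on the work surface. World frame = base frame: x ahead of the robot, y to its left, z up, the work surface at z = 0. Lengths are in m, angles in rad, forces in N, time in s.
With the tool pointing down it reaches from about 0.3 to 0.775 m from the base axis. Payload 14.6 kg.
Tool frame: the origin (TCP) lies on the centre line of the jaws, within the pads' length; the fingertips stand r.tcp_to_tips ahead of it and the grasp point (between the pads) lies 6 mm ahead of it (r.tcp_to_tips is the distance from the TCP to the fingertips, in m); y points along the fingers, x is the direction in which the jaws open and shut, and the axes are right-handed (so a half turn about y gives the same grasp; the last joint's range is limited). The gripper opens to 94 mm and grips with 3 to 60 N. Pads are 16 mm wide; open, the fingers measure 119 mm over their backs; the gripper's body (75 mm by 177 mm) begins 78 mm behind the grasp point.
Start: joints at [-1.271, 0.3, 1.521, -0, 1.321, -0.067], TCP at [0.197, -0.513, 0.23] pointing down, gripper open.
Joint ranges: [-3.03, 3.03], [-0.79, 2.21], [0.23, 2.52], [-1.04, 4.18], [0, 3.07], [-2.55, 2.55]. Speed limits (rad/s): [2.22, 2.22, 2.57, 3.14, 3.14, 3.14].

### API

Orientations are given as a rotation vector (axis times angle).
In Python, from workcell import r, optics gives the robot as it stands.
- The arm moves only by the shell command python3 -m handwheel 'ROWS' [FORCE]. ROWS is JSON, a list of rows, each a list of 7 numbers: the opening, from -1 (shut) to 1 (fully open), so that 0 is half open, then the shift along the world's x, y, z in cm, then the turn, a rotation vector about the world's x, y, z in rad. In form: [[fingers, tx, ty, tz, rx, ry, rz], ...]. A call has 1 to 5 rows; each row shifts and turns the commanded pose from where the row before left it; what a row does not reach is not made up. A row lasts 1/8 s, in which the tool goes at most 62.5 mm and 10.7 degrees, less where a joint would pass 70% of its speed; a pose out of reach is approached as far as the arm can. A call with a gripper value outside its range is refused whole. The fingers move at their own pace and stop on an object; FORCE is the grip in N (left out, the last holds). Time passes only in rows, so rows that do not move let the fingers close. It gives the time, the measured TCP pose, the force and the opening at its end, in the units of the state.
- r.read_state(): the state, without advancing time (a new reading comes with each control period).
- optics.grab_frame(name): name is "side" or "top"; returns the picture (480x640x3 uint8, red, green, blue); there is no depth.
- optics.calibration(name): a dict with "intrinsics" (3x3 intrinsics, pixels), "world_from_camera" (4x4, takes a point from camera to world coordinates). Camera axes: x right, y down, z forward; pixel columns grow to the right and rows downward; lengths in m; the calibration is good to about 2 mm. A picture is of the moment at which its call begins. calibration takes no time and is no camera call.
- r.close_job(): hands the job in, once; it reports no verdict.
The state is a dict: "time_s": time; "qpos": joint angles; "joint_vel": joint speeds; "effort": joint torques, N m; "position": TCP position; "ee_rot": TCP orientation; "ft_force": force on the tool from outside, world axes, zero at the start; "moment": the same for the moment, N m; "width": finger opening in m.
Only numpy, scipy, OpenCV 4.12 (cv2) and the standard library are available. Lean on these libraries where they do the work, as an engineer would, in place of code of your own. Each camera call takes 0.05 s, during which the arm holds its last target. There are 200 camera calls.

## Working session

There is one attempt and no reset: what is moved stays moved. The work goes in short steps, Python scripts to look and compute and a shell command to move; the robot and the scene stay as the last step left them, time stands still between calls to the robot, and variables do not carry over. Pictures are saved under pics/ and viewed, about 8 in all and at most 12, crops included, and the job is handed in when it is done.

```bash
mkdir -p pics; python3 - <<'E'
from workcell import r, optics
import cv2
s=r.read_state(); print(s, r.tcp_to_tips)
for n in("top","side"):
    cv2.imwrite(f"pics/{n}0.png",optics.grab_frame(n)[:,:,::-1]); c=optics.calibration(n); print(c)
E
```

```text
{'time_s': 0.0, 'qpos': array([-1.27058921e+00,  3.00453078e-01,  1.52161646e+00, -5.94090736e-07,
        1.32071774e+00, -6.66072329e-02]), 'joint_vel': array([-5.48422564e-04, -2.98789065e-04,  4.62746717e-04,  7.87920556e-04,
       -4.20584108e-05,  1.92002959e-04]), 'effort': array([ 1.34010730e-03, -5.31801724e+01, -3.52733302e+01,  7.09013594e-02,
        2.43357383e-02, -5.32563092e-05]), 'position': array([ 0.19717245, -0.51317156,  0.22988124]), 'ee_rot': array([-1.35994   ,  0.93555889, -0.93401088]), 'ft_force': array([-0.37735683, -0.49583267,  0.15876494]), 'moment': array([ 0.07140008, -0.00289749,  0.03030078]), 'width': 0.09395321147664257} 0.025
{'intrinsics': array([[514.70084224,   0.        , 313.00474022],
       [  0.        , 514.70084224, 244.36723436],
       [  0.        ,   0.        ,   1.        ]]), 'world_from_camera': array([[ 0.01397437, -0.9861951 ,  0.16499681,  0.44948993],
       [-0.99980464, -0.01608831, -0.01148249,  0.05568602],
       [ 0.01397849, -0.16480412, -0.98622726,  0.80874732],
       [ 0.        ,  0.        ,  0.        ,  1.        ]])}
{'intrinsics': array([[615.87274722,   0.        , 318.39378871],
       [  0.        , 615.87274722, 239.70438638],
       [  0.        ,   0.        ,   1.        ]]), 'world_from_camera': array([[-0.99587546, -0.05997228,  0.06808368,  0.48573414],
       [-0.09056441,  0.70247236, -0.7059254 ,  0.70322529],
       [-0.00549095, -0.70917974, -0.70500634,  0.72699639],
       [ 0.        ,  0.        ,  0.        ,  1.        ]])}
```

View pics/top0.png

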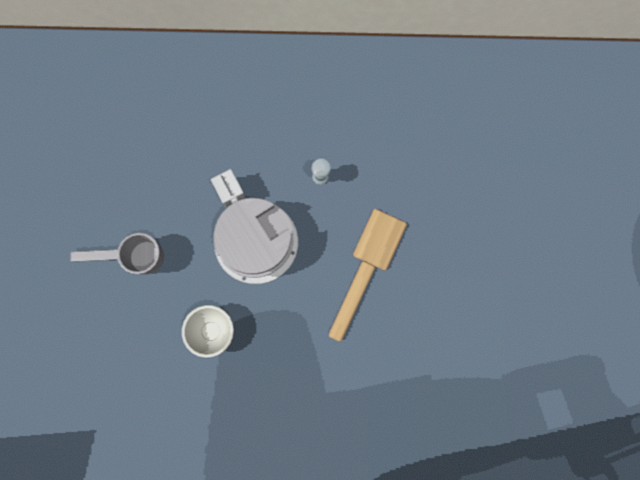

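View pics/side0.png

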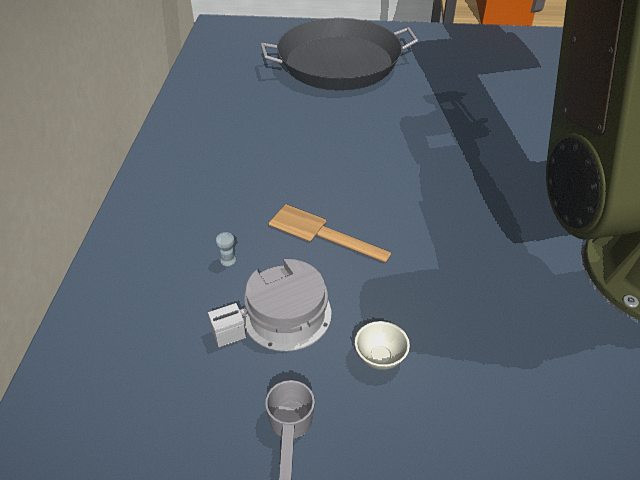

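The top view shows the lid centred near (254,238), the catch block at (228,186) and the scallop near (272,222). The stopper is at (320,170), the bowl at (208,331) and the cup at (140,254). The side view shows the same layout. Next I'll zoom in and measure.

```bash
cat >h.py <<'E'
import numpy as np,cv2
from workcell import r, optics
def ray(n,u,v,z):
    c=optics.calibration(n);K=c["intrinsics"];T=c["world_from_camera"]
    d=T[:3,:3]@np.linalg.solve(K,[u,v,1]);o=T[:3,3]
    return (o+d*(z-o[2])/d[2])[:2]
def proj(n,p):
    c=optics.calibration(n);K=c["intrinsics"];T=c["world_from_camera"]
    q=K@(T[:3,:3].T@(np.array(p)-T[:3,3]));return q[:2]/q[2]
E
python3 - <<'E'
from h import *
a=cv2.imread("pics/top0.png")[160:300,180:330]; b=cv2.imread("pics/side0.png")[245:365,195:345]
a=cv2.resize(a,None,fx=4,fy=4,interpolation=3);cv2.imwrite("pics/a.png",a)
cv2.imwrite("pics/b.png",cv2.resize(b,None,fx=4,fy=4,interpolation=3))
for n,(u,v),z in[("top",(254,237),.061),("top",(228,186),.042),("top",(272,222),.052),("side",(286,296),.061),("top",(320,180),0),("top",(208,331),.034),("top",(140,254),.045)]:print(n,u,v,ray(n,u,v,z))
E
```

```text
top 254 237 [0.58418012 0.13411592]
top 228 186 [0.6665245  0.17859314]
top 272 222 [0.60910385 0.10885574]
side 286 296 [0.58524559 0.15197977]
top 320 180 [0.69118403 0.03636945]
top 208 331 [0.44655858 0.20028635]
top 140 254 [0.55847475 0.30484454]
```

View pics/a.png

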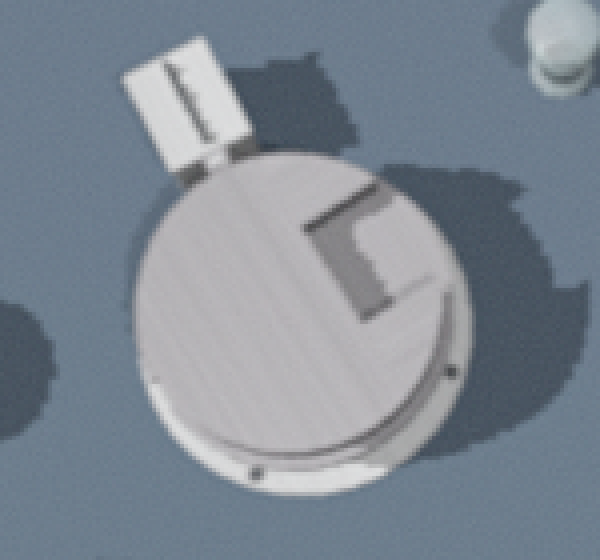

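View pics/b.png

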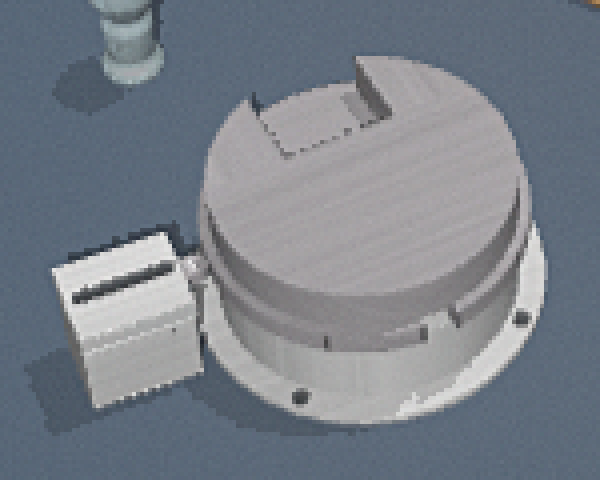

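```bash
python3 - <<'E'
from h import *
A=lambda u,v,z:ray("top",180+u/4-.375,160+v/4-.375,z)
B=lambda u,v,z:ray("side",195+u/4-.375,245+v/4-.375,z)
def circ(P):
    P=np.array(P);M=np.c_[2*P,np.ones(len(P))];s=np.linalg.lstsq(M,(P**2).sum(1),rcond=None)[0];return s[:2],np.sqrt(s[2]+s[:2]@s[:2])
c1=circ([A(u,v,.061) for u,v in[(137,302),(150,235),(185,187),(290,152),(355,166),(447,305),(420,385),(365,435),(292,453),(205,425),(155,375)]])
c2=circ([B(u,v,.061) for u,v in[(206,200),(225,135),(357,57),(430,63),(500,115),(522,180),(500,235),(440,280),(365,295),(290,278),(230,240)]])
print(c1,c2)
for c,F,pts in((c1[0],A,dict(corn1=(303,228,.061),corn2=(362,321,.061),rim1=(378,182,.061),rim2=(435,275,.061),blk1=(122,78,.042),blk2=(206,37,.042),blk3=(255,135,.042),blk4=(172,172,.042),rib0=(166,65,.045),rib1=(211,141,.045))),
  (c2[0],B,dict(in1=(288,157,.061),in2=(390,118,.061),rim1=(250,97,.061),rim2=(357,57,.061),notchL=(425,338,.034),notchR=(457,325,.043),rib0=(74,300,.045),rib1=(174,264,.045),b0=(53,268,.042),b1=(168,233,.042)))):
  for k,(u,v,z) in pts.items():
    d=F(u,v,z)-c; print(k,F(u,v,z).round(4),np.hypot(*d).round(4),np.degrees(np.arctan2(d[1],d[0])).round(1))
E
```

```text
(array([0.58787111, 0.13663912]), np.float64(0.05695135836350046)) (array([0.58710406, 0.13584511]), np.float64(0.05570715518220212))
corn1 [0.6149 0.1331] 0.0273 -7.5
corn2 [0.5803 0.1103] 0.0275 -106.1
rim1 [0.6329 0.1058] 0.0546 -34.4
rim2 [0.598  0.0838] 0.0538 -79.2
blk1 [0.677  0.2065] 0.1132 38.1
blk2 [0.6939 0.1749] 0.1128 19.8
blk3 [0.6553 0.1546] 0.0698 14.9
blk4 [0.6402 0.1857] 0.0717 43.2
rib0 [0.6815 0.1893] 0.1075 29.3
rib1 [0.6518 0.1709] 0.0725 28.2
in1 [0.6158 0.132 ] 0.0289 -7.7
in2 [0.5817 0.1102] 0.0262 -102.0
rim1 [0.634  0.1044] 0.0565 -33.9
rim2 [0.5976 0.081 ] 0.0558 -79.2
notchL [0.561  0.1873] 0.0578 116.9
notchR [0.5496 0.1876] 0.0639 125.9
rib0 [0.6832 0.1898] 0.1102 29.3
rib1 [0.6514 0.1711] 0.0734 28.7
b0 [0.6945 0.1742] 0.114 19.7
b1 [0.6569 0.155 ] 0.0724 15.4
```

```bash
python3 - <<'E'
from h import *
from scipy.spatial.transform import Rotation as R
M=R.from_rotvec(r.read_state()["ee_rot"]).as_matrix();print(M.round(3))
print("tool x angle",np.degrees(np.arctan2(M[1,0],M[0,0])))
E
python3 -m handwheel '[[-1,2,5,0,0,0,0],[-1,2,5,0,0,0,0.15],[-1,2,5,0,0,0,0.15]]' 40
python3 -c "from workcell import r;print(r.read_state()['qpos'].round(3))"
```

```text
[[ 0.359 -0.     0.933]
 [-0.933  0.001  0.359]
 [-0.001 -1.     0.   ]]
tool x angle -68.98184264217024
time_s: 0.48
position: [0.2575, -0.3618, 0.2301]
ee_rot: [-1.454, 0.702, -0.702]
ft_force: [1.5, -0.4, 1.1]
width: 0.0671
[-1.035  0.062  1.803  0.     1.277 -0.135]
```

```bash

python3 -m handwheel '[[-1,2,2.7,0,0,0,0.18],[-1,2,2.7,0,0,0,0.18],[-1,2,2.7,0,0,0,0.18],[-1,2,2.7,0,0,0,0.18],[-1,2,2.7,0,0,0,0.18]]'
python3 -m handwheel '[[-1,2,2.7,0,0,0,0.18],[-1,2,2.7,0,0,0,0.18],[-1,2,2.7,0,0,0,0.18],[-1,2,2.7,0,0,0,0.18],[-1,2,2.7,0,0,0,0.18]]'
python3 -m handwheel '[[-1,2,2.7,0,0,0,0.18],[-1,2,2.7,0,0,0,0.18],[-1,2,2.7,0,0,0,0.18],[-1,2,2.7,0,0,0,0.18],[-1,2,2.7,0,0,0,0.18]]'
cat >>h.py <<'E'
from scipy.spatial.transform import Rotation as R
C=np.array([.5875,.136])
def st():
    s=r.read_state();M=R.from_rotvec(s["ee_rot"]).as_matrix();d=s["position"][:2]-C;a=np.arctan2(d[1],d[0])
    f=s["ft_force"];print("t",round(s["time_s"],2),"q6",s["qpos"][5].round(3),"yaw",np.degrees(np.arctan2(M[1,0],M[0,0])).round(2),"pos",s["position"].round(4),"rad",np.hypot(*d).round(4),"ang",np.degrees(a).round(1),
     "F",f.round(2),"Fcw",(f[:2]@[np.sin(a),-np.cos(a)]).round(2),"tilt",M[2,1].round(4),"w",s["width"].round(4))
E
python3 -c "from h import *;st()"
```

```text
time_s: 1.1
position: [0.3577, -0.2274, 0.2303]
ee_rot: [-1.571, -0.001, 0.002]
ft_force: [-1.2, 0.2, 0.0]
width: 0.0173
time_s: 1.72
position: [0.4577, -0.0924, 0.2303]
ee_rot: [-1.453, -0.704, 0.704]
ft_force: [0.4, -0.7, 0.0]
width: 0.0004
time_s: 2.35
position: [0.5577, 0.0426, 0.2301]
ee_rot: [-1.09, -1.377, 1.378]
ft_force: [0.3, -0.7, 0.1]
width: 0.0008Traceback (most recent call last):
  File "<string>", line 1, in <module>
    from h import *;st()
                    ~~^^
  File "h.py", line 15, in st
    "F",f.round(2),"Fcw",(f[:2]@[np.sin(a),-np.cos(a)]).round(2),"tilt",M[2,1].round(4),"w",s["width"].round(4))
                                                                                            ^^^^^^^^^^^^^^^^
AttributeError: 'float' object has no attribute 'round'
```

```bash
sed -i 's/s\["width"\].round(4)/round(s["width"],4)/' h.py
python3 -m handwheel '[[-1,2.6,2.9,0,0,0,0.177],[-1,2.68,2.93,0,0,0,0.177],[-1,0,0,-5,0,0,0],[-1,0,0,-5,0,0,0],[-1,0,0,0,0,0,0]]'
python3 - <<'E'
from h import *
st()
cv2.imwrite("pics/c.png",cv2.resize(optics.grab_frame("side")[225:375,195:395,::-1],None,fx=4,fy=4,interpolation=3))
E
```

```text
time_s: 2.98
position: [0.6083, 0.0998, 0.127]
ee_rot: [-0.871, -1.616, 1.624]
ft_force: [-0.0, -0.2, 0.8]
width: 0.0003
t 2.98 q6 -2.047 yaw 123.19 pos [0.6083 0.0998 0.127 ] rad 0.0418 ang -60.2 F [-0.01 -0.22  0.78] Fcw 0.12 tilt -1.0 w 0.0003
```

View pics/c.png

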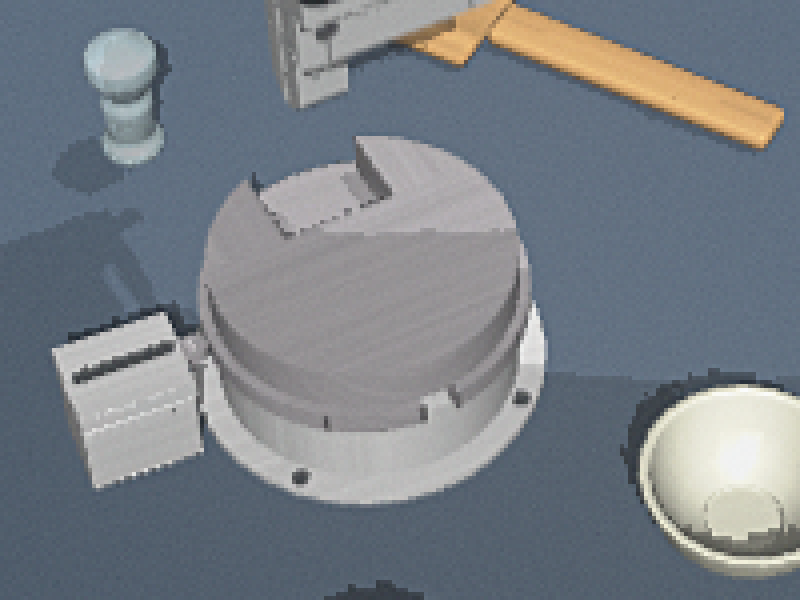

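The side view shows the closed fingertips at about (310,100) in the crop, over the scallop, with the lid unmoved. I'll check the projection and start to descend.

```bash

python3 -c "
from h import *
p=proj('side',[.6083,.0998,.102]);print((p-[195,225])*4);st()"
python3 -m handwheel '[[-1,0.1,0,-1.5,0,0,0],[-1,0.1,0,-1.5,0,0,0],[-1,0,0,-1,0,0,0],[-1,0,0,0,0,0,0],[-1,0,0,0,0,0,0]]'
python3 -c "from h import *;st()"
```

```text
[313.43422245  92.58961608]
t 3.02 q6 -2.047 yaw 123.18 pos [0.6097 0.0998 0.1302] rad 0.0424 ang -58.4 F [-0.63 -0.27  1.44] Fcw 0.68 tilt -1.0 w 0.0007
time_s: 3.65
position: [0.6123, 0.0999, 0.0909]
ee_rot: [-0.878, -1.622, 1.622]
ft_force: [0.6, 0.2, 1.2]
width: 0.0004
t 3.65 q6 -2.047 yaw 123.19 pos [0.6123 0.0999 0.0909] rad 0.0438 ang -55.6 F [0.57 0.16 1.19] Fcw -0.56 tilt -1.0 w 0.0004
```

```bash

python3 -m handwheel '[[-1,-0.1,0.17,-0.8,0,0,0],[-1,0,0,-1,0,0,0],[-1,0,0,0,0,0,0],[-1,0,0,0,0,0,0]]'
python3 -c "from h import *;st()"
python3 -m handwheel '[[-1,-0.35,-0.22,0,0,0,0],[-1,-0.33,-0.22,0,0,0,0],[-1,-0.25,-0.17,0,0,0,0],[-1,0,0,0,0,0,0],[-1,0,0,0,0,0,0]]'
python3 -c "from h import *;st()"
```

```text
time_s: 4.15
position: [0.6111, 0.1016, 0.0725]
ee_rot: [-0.877, -1.622, 1.622]
ft_force: [-0.1, -0.7, -0.1]
width: 0.0003
t 4.15 q6 -2.044 yaw 123.18 pos [0.6111 0.1016 0.0725] rad 0.0417 ang -55.6 F [-0.06 -0.66 -0.11] Fcw 0.43 tilt -1.0 w 0.0003
time_s: 4.78
position: [0.6018, 0.0955, 0.0725]
ee_rot: [-0.877, -1.622, 1.622]
ft_force: [-0.8, -0.1, -0.4]
width: 0.0004
t 4.78 q6 -2.053 yaw 123.19 pos [0.6018 0.0955 0.0725] rad 0.0429 ang -70.6 F [-0.84 -0.12 -0.38] Fcw 0.83 tilt -1.0 w 0.0004
```

```bash

for i in 1; do :; done
python3 -m handwheel '[[-1,-0.08,-0.055,0,0,0,0],[-1,-0.08,-0.055,0,0,0,0],[-1,0,0,0,0,0,0]]'
python3 -c "from h import *;st()"
python3 -m handwheel '[[-1,-0.04,-0.027,0,0,0,0],[-1,-0.04,-0.027,0,0,0,0],[-1,0,0,0,0,0,0]]'
python3 -c "from h import *;st()"
python3 -m handwheel '[[-1,-0.04,-0.027,0,0,0,0],[-1,-0.04,-0.027,0,0,0,0],[-1,0,0,0,0,0,0]]'
python3 -c "from h import *;st()"
python3 -m handwheel '[[-1,-0.04,-0.027,0,0,0,0],[-1,-0.04,-0.027,0,0,0,0],[-1,0,0,0,0,0,0]]'
python3 -c "from h import *;st()"
```

```text
time_s: 5.15
position: [0.6001, 0.0943, 0.0724]
ee_rot: [-0.877, -1.622, 1.622]
ft_force: [-0.7, 0.3, -0.5]
width: 0.0004
t 5.15 q6 -2.054 yaw 123.19 pos [0.6001 0.0943 0.0724] rad 0.0435 ang -73.2 F [-0.67  0.26 -0.47] Fcw 0.57 tilt -1.0 w 0.0004
time_s: 5.52
position: [0.5995, 0.0941, 0.0725]
ee_rot: [-0.877, -1.622, 1.621]
ft_force: [3.2, 3.2, -1.9]
width: 0.0004
t 5.53 q6 -2.055 yaw 123.19 pos [0.5995 0.0941 0.0725] rad 0.0436 ang -74.0 F [ 3.2   3.15 -1.88] Fcw -3.94 tilt -1.0 w 0.0004
time_s: 5.9
position: [0.5988, 0.0938, 0.0726]
ee_rot: [-0.877, -1.623, 1.621]
ft_force: [3.5, 6.3, -1.5]
width: 0.0005
t 5.9 q6 -2.056 yaw 123.19 pos [0.5988 0.0938 0.0726] rad 0.0437 ang -75.1 F [ 3.55  6.33 -1.46] Fcw -5.06 tilt -1.0 w 0.0005
time_s: 6.28
position: [0.5981, 0.0934, 0.0727]
ee_rot: [-0.878, -1.623, 1.621]
ft_force: [3.3, 5.8, -1.8]
width: 0.0005
t 6.28 q6 -2.056 yaw 123.19 pos [0.5981 0.0934 0.0727] rad 0.0439 ang -76.1 F [ 3.29  5.81 -1.76] Fcw -4.59 tilt -1.0 w 0.0005
```

```bash
cat >>h.py <<'E'
def plan(n,deg,dyaw=0):
    p=r.read_state()["position"][:2]-C
    a=-np.radians(deg);c=np.array([[np.cos(a),-np.sin(a)],[np.sin(a),np.cos(a)]])
    for i in range(n): q=c@p;print((100*(q-p)).round(2).tolist(),round(a,3));p=q
E
python3 -c "from h import *;plan(20,4)"
```

```text
[-0.3, -0.06] -0.07
[-0.3, -0.04] -0.07
[-0.31, -0.02] -0.07
[-0.31, 0.0] -0.07
[-0.31, 0.02] -0.07
[-0.3, 0.04] -0.07
[-0.3, 0.06] -0.07
[-0.29, 0.08] -0.07
[-0.29, 0.11] -0.07
[-0.28, 0.13] -0.07
[-0.27, 0.14] -0.07
[-0.26, 0.16] -0.07
[-0.25, 0.18] -0.07
[-0.23, 0.2] -0.07
[-0.22, 0.21] -0.07
[-0.2, 0.23] -0.07
[-0.19, 0.24] -0.07
[-0.17, 0.25] -0.07
[-0.15, 0.27] -0.07
[-0.13, 0.28] -0.07
```

```bash

python3 -m handwheel '[[-1,-0.15,-0.03,0,0,0,-0.05],[-1,-0.15,-0.03,0,0,0,-0.06],[-1,-0.3,-0.04,0,0,0,-0.07],[-1,-0.31,-0.02,0,0,0,-0.07]]'
python3 -c "from h import *;st();plan(5,4)"
```

```text
time_s: 6.78
position: [0.5888, 0.0916, 0.0726]
ee_rot: [-1.037, -1.446, 1.446]
ft_force: [3.8, 2.4, -1.5]
width: 0.0006
t 6.78 q6 -1.805 yaw 108.73 pos [0.5888 0.0916 0.0726] rad 0.0444 ang -88.3 F [ 3.84  2.43 -1.49] Fcw -3.91 tilt -1.0 w 0.0006
[-0.31, 0.0] -0.07
[-0.31, 0.02] -0.07
[-0.31, 0.04] -0.07
[-0.3, 0.07] -0.07
[-0.3, 0.09] -0.07
```

```bash

python3 -m handwheel '[[-1,-0.31,0.02,0,0,0,-0.07],[-1,-0.31,0.03,0,0,0,-0.07],[-1,-0.31,0.05,0,0,0,-0.07],[-1,-0.3,0.08,0,0,0,-0.07],[-1,-0.3,0.1,0,0,0,-0.07]]'
python3 -c "from h import *;st();plan(5,4)"
```

```text
time_s: 7.4
position: [0.5735, 0.0939, 0.0727]
ee_rot: [-1.221, -1.192, 1.192]
ft_force: [2.4, -2.0, -0.2]
width: 0.0005
t 7.4 q6 -1.448 yaw 88.67 pos [0.5735 0.0939 0.0727] rad 0.0443 ang -108.4 F [ 2.44 -1.97 -0.24] Fcw -2.94 tilt -1.0 w 0.0005
[-0.29, 0.11] -0.07
[-0.28, 0.13] -0.07
[-0.27, 0.15] -0.07
[-0.26, 0.17] -0.07
[-0.25, 0.18] -0.07
```

```bash

python3 -m handwheel '[[-1,-0.29,0.12,0,0,0,-0.07],[-1,-0.28,0.14,0,0,0,-0.07],[-1,-0.27,0.16,0,0,0,-0.07],[-1,-0.25,0.18,0,0,0,-0.07],[-1,-0.24,0.2,0,0,0,-0.07]]'
python3 -c "from h import *;st();plan(5,4)"
```

```text
time_s: 8.02
position: [0.5601, 0.1018, 0.0726]
ee_rot: [-1.364, -0.93, 0.93]
ft_force: [2.0, -2.3, 0.6]
width: 0.0005
t 8.03 q6 -1.081 yaw 68.62 pos [0.5601 0.1018 0.0726] rad 0.0438 ang -128.7 F [ 2.03 -2.34  0.6 ] Fcw -3.05 tilt -1.0 w 0.0005
[-0.23, 0.2] -0.07
[-0.22, 0.21] -0.07
[-0.2, 0.23] -0.07
[-0.19, 0.24] -0.07
[-0.17, 0.26] -0.07
```

```bash

python3 -m handwheel '[[-1,-0.23,0.21,0,0,0,-0.07],[-1,-0.21,0.22,0,0,0,-0.07],[-1,-0.2,0.23,0,0,0,-0.07],[-1,-0.18,0.25,0,0,0,-0.07],[-1,-0.16,0.26,0,0,0,-0.07]]'
python3 - <<'E'
from h import *
st();plan(8,2)
cv2.imwrite("pics/d.png",cv2.resize(optics.grab_frame("side")[235:365,195:395,::-1],None,fx=4,fy=4,interpolation=3))
E
```

```text
time_s: 8.65
position: [0.5502, 0.1135, 0.0726]
ee_rot: [-1.468, -0.662, 0.663]
ft_force: [1.3, -2.9, 0.8]
width: 0.0002
t 8.65 q6 -0.708 yaw 48.57 pos [0.5502 0.1135 0.0726] rad 0.0435 ang -148.9 F [ 1.35 -2.9   0.82] Fcw -3.18 tilt -1.0 w 0.0002
[-0.08, 0.13] -0.035
[-0.07, 0.13] -0.035
[-0.07, 0.14] -0.035
[-0.06, 0.14] -0.035
[-0.06, 0.14] -0.035
[-0.05, 0.14] -0.035
[-0.05, 0.14] -0.035
[-0.04, 0.15] -0.035
```

View pics/d.png

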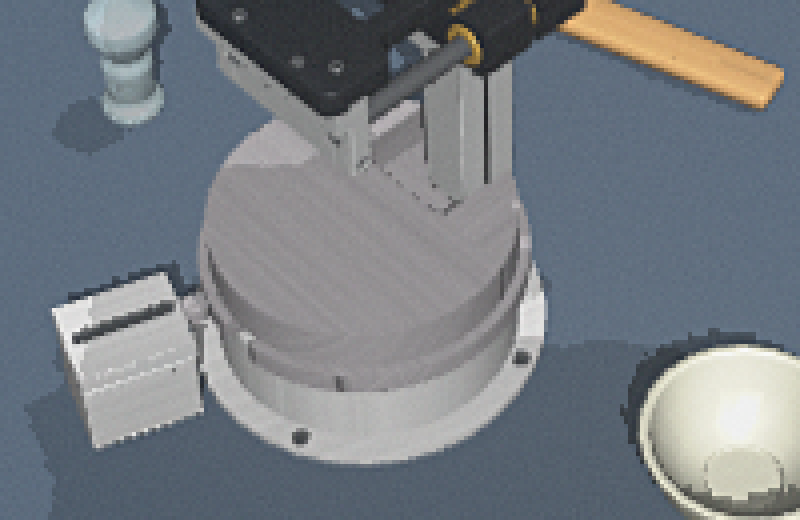

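The lid follows the finger: the notch is now near (248,345) in the crop, about 19° short of the catch. I'll go slower from here.

```bash

python3 -m handwheel '[[-1,-0.07,0.13,0,0,0,-0.035],[-1,-0.07,0.13,0,0,0,-0.035],[-1,-0.07,0.14,0,0,0,-0.035],[-1,-0.06,0.14,0,0,0,-0.035],[-1,-0.05,0.14,0,0,0,-0.035]]'
python3 -c "from h import *;st()"
python3 -m handwheel '[[-1,-0.03,0.07,0,0,0,-0.018],[-1,-0.03,0.07,0,0,0,-0.018],[-1,-0.03,0.07,0,0,0,-0.018]]'
python3 -c "from h import *;st();plan(6,1)"
```

```text
time_s: 9.32
position: [0.547, 0.1208, 0.0725]
ee_rot: [-1.506, -0.527, 0.527]
ft_force: [0.2, -2.5, 1.1]
width: 0.0003
t 9.32 q6 -0.521 yaw 38.58 pos [0.547  0.1208 0.0725] rad 0.0433 ang -159.5 F [ 0.22 -2.49  1.06] Fcw -2.41 tilt -1.0 w 0.0003
time_s: 9.7
position: [0.5462, 0.123, 0.0725]
ee_rot: [-1.516, -0.486, 0.485]
ft_force: [0.7, -3.1, -0.1]
width: 0.0002
t 9.7 q6 -0.464 yaw 35.52 pos [0.5462 0.123  0.0725] rad 0.0433 ang -162.5 F [ 0.68 -3.11 -0.05] Fcw -3.17 tilt -1.0 w 0.0002
[-0.02, 0.07] -0.017
[-0.02, 0.07] -0.017
[-0.02, 0.07] -0.017
[-0.02, 0.07] -0.017
[-0.02, 0.07] -0.017
[-0.02, 0.07] -0.017
```

```bash

python3 -m handwheel '[[-1,-0.02,0.07,0,0,0,-0.017],[-1,-0.02,0.07,0,0,0,-0.017],[-1,-0.02,0.07,0,0,0,-0.017],[-1,0,0,0,0,0,0]]'
python3 -c "from h import *;st()"
python3 -m handwheel '[[-1,-0.01,0.04,0,0,0,-0.01],[-1,-0.01,0.04,0,0,0,-0.01],[-1,0,0,0,0,0,0]]'
python3 -c "from h import *;st()"
```

```text
time_s: 10.2
position: [0.5454, 0.1253, 0.0724]
ee_rot: [-1.524, -0.446, 0.447]
ft_force: [1.2, -0.9, 0.0]
width: 0.0006
t 10.2 q6 -0.41 yaw 32.65 pos [0.5454 0.1253 0.0724] rad 0.0435 ang -165.8 F [ 1.22 -0.89  0.05] Fcw -1.16 tilt -1.0 w 0.0006
time_s: 10.58
position: [0.5453, 0.1259, 0.0724]
ee_rot: [-1.527, -0.431, 0.431]
ft_force: [-0.0, 0.0, 0.4]
width: 0.0006
t 10.57 q6 -0.388 yaw 31.5 pos [0.5453 0.1259 0.0724] rad 0.0434 ang -166.6 F [-0.02  0.05  0.35] Fcw 0.05 tilt -1.0 w 0.0006
```

```bash

python3 -m handwheel '[[-1,-0.01,0.04,0,0,0,-0.01],[-1,-0.01,0.04,0,0,0,-0.01],[-1,0,0,0,0,0,0]]'
python3 -c "from h import *;st()"
python3 -m handwheel '[[-1,-0.01,0.04,0,0,0,-0.01],[-1,0,0,0,0,0,0]]'
python3 -c "from h import *;st()"
```

```text
time_s: 10.95
position: [0.5451, 0.1265, 0.0724]
ee_rot: [-1.531, -0.415, 0.415]
ft_force: [0.2, -1.7, 1.2]
width: 0.0002
t 10.95 q6 -0.367 yaw 30.36 pos [0.5451 0.1265 0.0724] rad 0.0434 ang -167.4 F [ 0.17 -1.75  1.19] Fcw -1.74 tilt -1.0 w 0.0002
time_s: 11.2
position: [0.545, 0.127, 0.0724]
ee_rot: [-1.532, -0.407, 0.407]
ft_force: [0.0, -2.1, -0.3]
width: 0.0004
t 11.2 q6 -0.356 yaw 29.78 pos [0.545  0.127  0.0724] rad 0.0434 ang -168.1 F [ 0.04 -2.14 -0.34] Fcw -2.1 tilt -1.0 w 0.0004
```

```bash

python3 -m handwheel '[[-1,-0.01,0.04,0,0,0,-0.01],[-1,0,0,0,0,0,0]]'
python3 -c "from h import *;st()"
python3 -m handwheel '[[-1,-0.01,0.04,0,0,0,-0.01],[-1,0,0,0,0,0,0]]'
python3 -c "from h import *;st()"
python3 -m handwheel '[[-1,-0.01,0.04,0,0,0,-0.01],[-1,0,0,0,0,0,0]]'
python3 -c "from h import *;st()"
```

```text
time_s: 11.45
position: [0.5449, 0.1275, 0.0724]
ee_rot: [-1.534, -0.4, 0.4]
ft_force: [0.1, -1.6, -1.1]
width: 0.0005
t 11.45 q6 -0.345 yaw 29.21 pos [0.5449 0.1275 0.0724] rad 0.0434 ang -168.7 F [ 0.06 -1.61 -1.11] Fcw -1.59 tilt -1.0 w 0.0005
time_s: 11.7
position: [0.5448, 0.1279, 0.0724]
ee_rot: [-1.535, -0.392, 0.392]
ft_force: [0.3, -1.6, -0.9]
width: 0.0008
t 11.7 q6 -0.335 yaw 28.64 pos [0.5448 0.1279 0.0724] rad 0.0434 ang -169.3 F [ 0.28 -1.64 -0.91] Fcw -1.67 tilt -1.0 w 0.0008
time_s: 11.95
position: [0.5448, 0.1283, 0.0724]
ee_rot: [-1.536, -0.384, 0.384]
ft_force: [0.7, -1.8, -1.1]
width: 0.0005
t 11.95 q6 -0.324 yaw 28.06 pos [0.5448 0.1283 0.0724] rad 0.0434 ang -169.8 F [ 0.7  -1.78 -1.1 ] Fcw -1.88 tilt -1.0 w 0.0005
```

```bash
python3 - <<'E'
from h import *
i=optics.grab_frame("side")[:,:,::-1]
a=cv2.resize(i[245:355,200:320],None,fx=5,fy=5,interpolation=3)
cv2.imwrite("pics/e.png",a)
E
```

```text
(no output)
```

View pics/e.png

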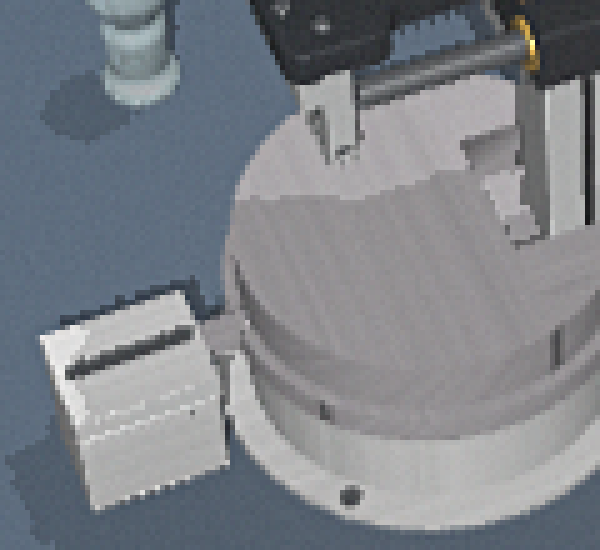

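The tongue now reaches into the flange at about (235,330) in the crop, so the notch looks to be at the catch. I'll take up the play in 0.3 mm steps.

```bash

python3 -m handwheel '[[-1,-0.01,0.03,0,0,0,0],[-1,0,0,0,0,0,0]]'
python3 -c "from h import *;st()"
python3 -m handwheel '[[-1,-0.01,0.03,0,0,0,0],[-1,0,0,0,0,0,0]]'
python3 -c "from h import *;st()"
```

```text
time_s: 12.25
position: [0.5448, 0.1285, 0.0725]
ee_rot: [-1.537, -0.384, 0.384]
ft_force: [2.1, -2.8, -1.0]
width: 0.0004
t 12.25 q6 -0.324 yaw 28.07 pos [0.5448 0.1285 0.0725] rad 0.0434 ang -170.1 F [ 2.15 -2.82 -0.96] Fcw -3.14 tilt -1.0 w 0.0004
time_s: 12.5
position: [0.5447, 0.1289, 0.0725]
ee_rot: [-1.537, -0.384, 0.384]
ft_force: [3.5, -3.2, -1.7]
width: 0.0009
t 12.5 q6 -0.323 yaw 28.07 pos [0.5447 0.1289 0.0725] rad 0.0434 ang -170.5 F [ 3.49 -3.18 -1.66] Fcw -3.71 tilt -1.0 w 0.0009
```

```bash
cat >f.py <<'E'
from h import *
s=r.read_state();f=s["ft_force"];print("t",round(s["time_s"],2),"Fn",round(f[:2]@[.469,-.883],2),"along",round(f[:2]@[.883,.469],2),"|F|",np.linalg.norm(f).round(2),"p",(s["position"]*1000).round(2))
E
python3 -m handwheel '[[-1,-0.01,0.03,0,0,0,0],[-1,0,0,0,0,0,0]]' >/dev/null
python3 f.py
python3 -m handwheel '[[-1,-0.01,0.03,0,0,0,0],[-1,0,0,0,0,0,0]]'>/dev/null
python3 f.py
```

```text
t 12.75 Fn 4.96 along 1.29 |F| 5.53 p [544.68 129.03  72.54]
t 13.0 Fn 7.41 along 1.31 |F| 7.95 p [544.63 129.11  72.51]
```

```bash

python3 -m handwheel '[[-1,-0.01,0.03,0,0,0,0],[-1,0,0,0,0,0,0]]' >/dev/null
python3 f.py
python3 -m handwheel '[[-1,-0.01,0.02,0,0,0,0],[-1,0,0,0,0,0,0]]'>/dev/null
python3 f.py
```

```text
t 13.25 Fn 9.12 along 1.25 |F| 9.49 p [544.65 129.18  72.56]
t 13.5 Fn 10.53 along 1.65 |F| 10.86 p [544.61 129.26  72.54]
```

```bash

python3 -m handwheel '[[-1,-0.01,0.02,0,0,0,0],[-1,0,0,0,0,0,0]]' >/dev/null
python3 f.py
python3 -m handwheel '[[-1,0,0.01,0,0,0,0],[-1,0,0,0,0,0,0],[-1,0,0,0,0,0,0],[-1,0,0,0,0,0,0]]'>/dev/null
python3 f.py
python3 -m handwheel '[[-1,0,0,0,0,0,0],[-1,0,0,0,0,0,0],[-1,0,0,0,0,0,0],[-1,0,0,0,0,0,0],[-1,0,0,0,0,0,0]]'>/dev/null
python3 f.py
python3 -m handwheel '[[-1,0,0,0,0,0,0],[-1,0,0,0,0,0,0],[-1,0,0,0,0,0,0],[-1,0,0,0,0,0,0],[-1,0,0,0,0,0,0]]'>/dev/null
python3 f.py
```

```text
t 13.75 Fn 11.8 along 1.04 |F| 12.05 p [544.62 129.31  72.57]
t 14.25 Fn 11.93 along 1.18 |F| 12.5 p [544.6  129.29  72.53]
t 14.88 Fn 12.44 along 1.86 |F| 12.91 p [544.6  129.29  72.54]
t 15.5 Fn 11.42 along 1.35 |F| 11.8 p [544.61 129.31  72.57]
```

```bash

python3 -m handwheel '[[-1,-0.01,0.02,0,0,0,0],[-1,0,0,0,0,0,0],[-1,0,0,0,0,0,0],[-1,0,0,0,0,0,0],[-1,0,0,0,0,0,0]]' >/dev/null
python3 f.py
python3 -m handwheel '[[-1,0,0,0,0,0,0],[-1,0,0,0,0,0,0],[-1,0,0,0,0,0,0],[-1,0,0,0,0,0,0],[-1,0,0,0,0,0,0]]'>/dev/null
python3 f.py
python3 -m handwheel '[[-1,0.04,-0.08,0,0,0,0],[-1,0.05,-0.09,0,0,0,0],[-1,0.1,-0.2,0,0,0,0],[-1,0.2,-0.4,0,0,0,0],[-1,0,0,0,0,0,0]]'>/dev/null
python3 f.py
```

```text
t 16.12 Fn 13.82 along 0.9 |F| 14.09 p [544.57 129.36  72.55]
t 16.75 Fn 13.59 along 0.82 |F| 13.88 p [544.6  129.35  72.56]
t 17.38 Fn 0.37 along -0.43 |F| 0.77 p [547.9  122.59  72.46]
```

```bash

python3 -m handwheel '[[-1,0,0,1.5,0,0,0],[-1,0,0,3,0,0,0],[-1,0,0,5,0,0,0],[-1,0,0,5,0,0,0]]' >/dev/null
python3 -m handwheel '[[-1,-3,-5,0,0,0,0],[-1,-3,-5,0,0,0,0],[-1,-3,-5,0,0,0,0],[-1,-3,-5,0,0,0,0],[-1,0,0,0,0,0,0]]'
python3 - <<'E'
from h import *
i=optics.grab_frame("side")[:,:,::-1];t=optics.grab_frame("top")[:,:,::-1]
a=cv2.resize(i[245:365,195:345],(600,480),interpolation=3);b=cv2.resize(t[160:300,180:330],(514,480),interpolation=3)
cv2.imwrite("pics/f.png",cv2.resize(np.hstack([a,b]),(800,345)));cv2.imwrite("pics/t2.png",t);cv2.imwrite("pics/a2.png",cv2.resize(t[160:300,180:330],None,fx=4,fy=4,interpolation=3))
# bystander change
t0=cv2.imread("pics/top0.png")
for n,(x,y) in dict(cup=(140,254),bowl=(208,331),stopper=(320,170),paddle=(375,262)).items():
    g=lambda m:cv2.GaussianBlur(cv2.cvtColor(m,6),(0,0),1).astype(np.float32)[y-28:y+28,x-28:x+28]
    print(n,cv2.phaseCorrelate(g(t0),g(t)))
E
```

```text
time_s: 18.5
position: [0.4266, -0.0795, 0.2187]
ee_rot: [-1.538, -0.382, 0.38]
ft_force: [-0.7, 0.3, 0.9]
width: 0.0007
cup ((0.015495260406360956, -0.004171379978462397), 0.9728644462426503)
bowl ((-0.08603767941886886, -0.03481077685135148), 0.9963567378785875)
stopper ((-0.0019391629448648473, 0.0004322902033209175), 0.9833569090896183)
paddle ((0.06990921265908412, -0.07685650869736449), 0.8007634451654222)
```

View pics/f.png

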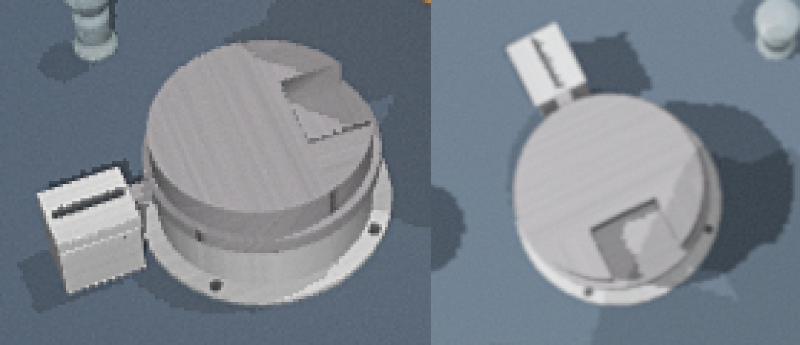

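View pics/a2.png

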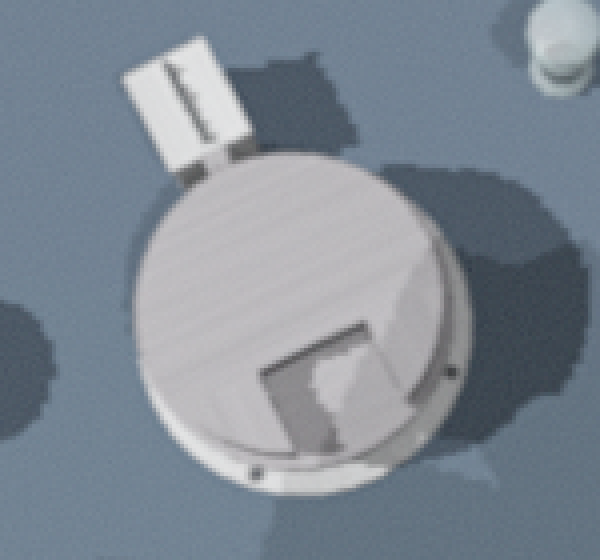

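The scallop's inner corners are at (260,373) and (365,324) in the crop, opposite the catch. I'll check the angle, then hand in.

```bash
python3 - <<'E'
from h import *
A=lambda u,v,z:ray("top",180+u/4-.375,160+v/4-.375,z)
p,q=A(260,373,.061),A(365,324,.061);m=(p+q)/2
for d in (C-m,):print("via midpoint",np.degrees(np.arctan2(d[1],d[0])))
e=p-q;print("edge normal",np.degrees(np.arctan2(e[1],e[0]))-90, "pointer 28.9")
r.close_job()
E
```

```text
via midpoint 23.999916736516887
edge normal 26.42816322055002 pointer 28.9
the job is handed in; nothing more can be done
```

I turned the lid about 96° clockwise with the closed fingertips in the scallop until the catch entered the notch. I then pushed on against the stop, lifted clear and handed the job in at about 18.6 s. No verdict was reported.

- **Force:** I held about 12 N for roughly 1.75 s, then 13.7 N for about 1.2 s. The highest reading was 14.1 N, but I only read the force at the end of each move, so a brief peak in between could have gone unseen.
- **Catch:** During the push the fingertip stopped moving while the force kept rising, as it would against a rigid stop. The pictures show the tongue reaching into the lid flange. I could not read the catch position or the lid–catch force directly.
- **Lid angle:** The two final picture measurements disagree somewhat. The scallop's edge direction puts the notch about 2.5° from the pointer (roughly 2.6 mm at the rim). The less precise estimate, from the scallop's midpoint, gives about 4.9°, or 5.1 mm, which is just outside the 5 mm limit. The firm stop and the catch's 1.75 mm of play support the smaller figure.
- **Surroundings:** The cup, bowl, stopper and paddle had shifted by about 0.1 pixel or less between the first and last top views. The arm ended clear of everything, with the wrist force near zero.

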